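# Drop the used battery with the caddy's lever

## Task

A used battery waits in the side chute of the battery caddy, held back by the closed lid. With the fingertips press the caddy's front lever right down so that the linked lid opens fully, keep it down until the battery has rolled into the box, then ease the lever back up slowly so that the lid settles shut without slamming, and move clear. Do not touch the lid or the battery, take hold of nothing, and leave the things around the caddy where they are.

Things in the scene. Friction and masses are not known exactly. Their poses are not given: they have to be found in the camera images.
- caddy: battery caddy, fixed to the desk: white open box 120 x 120 x 70 mm, walls 4 mm, white and grey lid (top 97 mm above the desk), lever in front under a hood, chute on the left. Origin: centre of the box's underside, on the desk; x to the back (hinge side; lever on the -x side), y left (chute side), z up. Chute: x -55 to +11 mm, from the box's left rim out to y = 127 mm, up to 121 mm high
- lever_pad (a point): centre of the top of the lever's small grey pad with black ribs (34 mm along the lever, 32 mm across), at rest 155 mm before the box's centre, 67 mm above the desk, sloping up toward the front at 0.3 rad. Moves with the lever: sinks about 33 mm on an arc when fully pressed, then nearly level. A fixed hood, 64 mm high, 46 mm wide, covers the arm to 120 mm before the centre
- lever (a joint): lever angle in rad: 0 at rest (up), 0.36 fully pressed on its stop. Pivot at the foot of the box's front, 95 mm behind the pad. It springs back; a steady push of about 2 to 4 N straight down on the pad holds it at any point of the travel
- lid (a joint): lid angle in rad about its hinge on the back rim of the box: 0 shut, 1.1 fully open (front edge up). Linked to the lever: it turns 3.05 times as far, so it opens only with the lever and slams shut when the lever is let go; let up evenly over 2 s or more it settles gently
- lid_front (a point): middle of the lid's front upper edge, 120 mm from the hinge; 96 mm above the desk when shut
- battery_mid (a point): centre of the used battery, a red and white cylinder about 16 mm across and 50 mm long, lying across the chute (along the caddy's x) against the lid's left side; it rolls in by itself when the lid rises
- glue_stick: glue stick with green cap standing to the right of the caddy, 28 mm across, 90 mm high; origin at its foot; to be left alone
- mug: dotted mug, 92 mm across, 93 mm high, with a handle; origin at its foot; to be left alone
- earbud_case: white earbud case, 49 x 57 x 22 mm; origin at its underside; to be left alone

How it is judged (in metres and radians):
On the way:
1. the lever holds the lid wide open (beyond 0.9 rad) with the fingers on the lever and the battery in the box (value of joint lid above 0.9 rad and contact force between the fingers and lever above 0.5 N and x of battery_mid in the frame of caddy between -0.057 and 0.057 m and y of battery_mid in the frame of caddy between -0.057 and 0.057 m and z of battery_mid in the frame of caddy between 0.005 and 0.055 m), for 0.2 s.
At the end, for the whole second after the job is handed in: The battery lies at rest inside the box (its centre within the walls and less than 55 mm above the desk), the lid is shut (under 0.05 rad) and the lever is back up (under 0.02 rad) (value of joint lid below 0.05 rad and value of joint lever below 0.02 rad and x of battery_mid in the frame of caddy between -0.057 and 0.057 m and y of battery_mid in the frame of caddy between -0.057 and 0.057 m and z of battery_mid in the frame of caddy between 0.005 and 0.055 m and linear speed of battery below 0.03 m/s); the robot touches nothing.
It fails at once if the lid falls faster than 2 rad/s (it slams) (velocity of joint lid below -2 rad/s).
It fails at once if the robot touches the lid (contact force between any of the fingers, the arm and lid above 1 N).
It fails at once if the robot touches the battery (contact force between any of the fingers, the arm and battery above 0.3 N).
It fails at once if a thing beside the caddy is moved by more than 15 mm or tipped (distance of any of glue_stick, earbud_case, mug from where it was at the start of the episode above 0.015 m or angle between any of glue_stick, earbud_case, mug's own z axis and vertical above 0.3 rad).
It also fails if it takes over 40 s, if anything falls off the work surface, if the arm or the gripper's body presses on something with over 40 N, if the wrist force passes 120 N, or if a joint passes its speed limit or range.

## Robot

A 6-joint arm with a two-finger parallel gripper is mounted at the origin on a cart in front of the work surface, level with it; the furniture and walls round the work are solid. World frame = base frame: x ahead of the robot, y to its left, z up, the work surface at z = 0. Lengths are in mm, angles in rad, forces in N, time in s.
With the tool pointing down it reaches from about 275 to 750 mm from the base axis. Payload 10.2 kg.
Tool frame: the origin (TCP) lies at the centre of the arm's flange, where the gripper is bolted on; the fingertips stand ahead of it and the grasp point (between the pads) lies 147 mm ahead of it (arm.tip_reach is the z of the fingertips in the tool frame, in mm); z points along the fingers, y is the line along which they close (so a half turn about z gives the same grasp; the last joint's range is limited). The gripper opens to 88 mm and grips with 3 to 60 N. Pads are 18 mm wide; open, the fingers measure 123 mm over their backs; the gripper's body (75 mm by 187 mm) begins 45 mm behind the grasp point.
Start: joints at [-1.451, 0.313, 1.498, -0, 1.331, -0.223], TCP at [176.453, -494.466, 404.72] pointing down, gripper open.
Joint ranges: [-2.94, 2.94], [-0.97, 2.17], [0.19, 2.56], [-1.23, 4.37], [0.02, 3.11], [-2.88, 2.88]. Speed limits (rad/s): [2.39, 2.39, 3.01, 3.14, 3.14, 3.14].

## Interface

Orientations are given as a unit quaternion [w, x, y, z].
In Python, from rig import arm gives the robot as it stands. The module is installed in compiled form; this text tells all that it offers. Calls block until the motion is done:
- arm.move_pose(position, orientation): joint-space move of the TCP to a pose.
- arm.line_to(position, ori=None, v=150): straight line of the TCP; ori=None keeps the orientation; v is the mean speed in mm/s.
- arm.goto_joints(angles): joint-space move.
- arm.release() and arm.grasp(squeeze=None): open the fingers fully, or close them until they stop; squeeze is the grip in N (None keeps the last).
- arm.wait(seconds).
- arm.solve_ik(position, orientation): joint angles nearest the present ones, or None.
- arm.get_obs(): the state.
- arm.camera(name): name is "scene" or "side" or "wrist"; returns a dict with "color" (480x640x3 uint8, blue, green, red), "z_map" (480x640 float32, mm along the optical axis (not along the pixel's ray), 0 where there is no reading), "fx", "fy", "cx", "cy" (pixels), "pose" (4x4, takes a point from camera to world coordinates); the wrist camera has in their place "T_tool_cam" (4x4, takes a point from camera to tool coordinates, whose origin is the TCP and whose axes are the flange's). Camera axes: x right, y up, looking along -z (the intrinsics and any distortion apply to the point x, -y, -z); pixel columns grow to the right and rows downward; lengths in mm; the calibration is good to about 2 mm. The wrist camera is an equidistant fisheye: a pixel r from the principal point sees the ray r / f radians off the axis. A picture is of the moment at which its call begins: read the wrist's pose just before it.
A pose or a line that the arm cannot do raises arm.MotionError and nothing moves.
- arm.sign_off(): hands the job in; it is judged then, once.
The state is a dict: "time_s": time; "joints": joint angles; "dq": joint speeds; "effort": joint torques, N m; "tcp_pos": TCP position; "eef_rot": TCP orientation; "contact_force": force on the tool from outside, world axes, zero at the start; "torque": the same for the moment, N m; "width": finger opening in mm; "grip_force": force on a finger pad.
Only numpy, scipy, OpenCV 4.12 (cv2) and the standard library are available. Lean on these libraries where they do the work, as an engineer would, in place of code of your own. Each camera call takes 0.05 s, during which the arm holds its last target. There are 200 camera calls.

## Working session

There is one attempt and no reset: what is moved stays moved. The work goes in short steps, each a Python script; the robot and the scene stay as the last script left them, time stands still between calls to the robot, and variables do not carry over. Pictures are saved under pics/ and viewed, at most 10 in all, crops included, and the job is handed in when it is done.

```bash
mkdir -p pics; python3 - <<'E'
from rig import arm
import cv2,numpy as np
o=arm.get_obs();print(o['time_s'],o['tcp_pos'],o['eef_rot'],o['contact_force'],arm.tip_reach)
for n in ['scene','side']:
    c=arm.camera(n);cv2.imwrite(f'pics/{n}0.png',c['color']);np.savez(f'{n}0.npz',**c)
    print(n,{k:c[k] for k in ('fx','fy','cx','cy','pose')},c.keys())
E
```

```text
0.0 [ 176.45758528 -494.42079607  404.17162919] [-6.41717264e-04  9.85345165e-01  1.70571081e-01  2.78350378e-05] [ 0.10669069 -0.48333287  0.61638293] 166.0
scene {'fx': 582.07521143324, 'fy': 582.07521143324, 'cx': 311.3419899164554, 'cy': 248.41951035161918, 'pose': array([[-6.85721622e-01,  4.02967810e-01, -6.06137609e-01,
        -2.97757091e+02],
       [-7.27654049e-01, -3.99522711e-01,  5.57585139e-01,
         8.41868157e+02],
       [-1.74768781e-02,  8.23406672e-01,  5.67182520e-01,
         8.51727371e+02],
       [ 0.00000000e+00,  0.00000000e+00,  0.00000000e+00,
         1.00000000e+00]])} dict_keys(['color', 'z_map', 'fx', 'fy', 'cx', 'cy', 'pose'])
side {'fx': 528.5822146955677, 'fy': 528.5822146955677, 'cx': 305.3794600921819, 'cy': 240.04211379655132, 'pose': array([[ 8.48944275e-01,  3.53389720e-01, -3.92949519e-01,
        -3.35566524e+01],
       [-5.28358298e-01,  5.51434391e-01, -6.45567674e-01,
        -8.18862010e+02],
       [-1.14511002e-02,  7.55669120e-01,  6.54853460e-01,
         9.87071544e+02],
       [ 0.00000000e+00,  0.00000000e+00,  0.00000000e+00,
         1.00000000e+00]])} dict_keys(['color', 'z_map', 'fx', 'fy', 'cx', 'cy', 'pose'])
```

View pics/scene0.png

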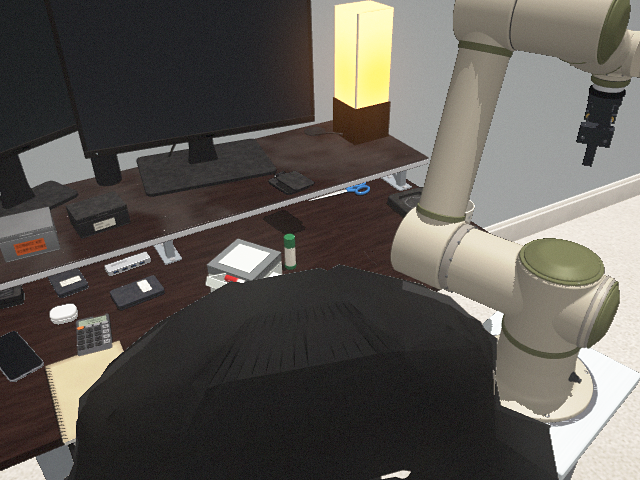

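View pics/side0.png

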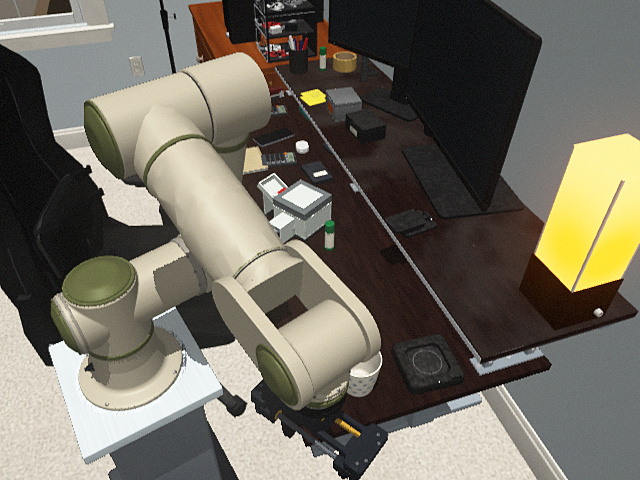

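The scene view shows the caddy lid at (243,260), the battery at (233,280) and the glue stick at (290,250). A chair hides the lever side. In the side view the lid is at (303,197), the chute at (272,187), the hood and lever near (285,225), the glue stick at (330,235) and the mug at (365,375).

```bash
cat > h.py <<'E'
import numpy as np,cv2
def cloud(c):
    z=c['z_map'];v,u=np.mgrid[:480,:640]
    P=np.stack([(u-c['cx'])/c['fx']*z,-(v-c['cy'])/c['fy']*z,-z],-1)
    T=c['pose'];return P@T[:3,:3].T+T[:3,3]
E
python3 - <<'E'
import numpy as np,cv2
from h import cloud
for n in ['side','scene']:
    c=np.load(n+'0.npz');W=cloud(c);img=c['color'];h=cv2.cvtColor(img,cv2.COLOR_BGR2HSV)
    ok=c['z_map']>0
    m=ok&(W[...,2]>88)&(W[...,2]<104)
    k,l,s,ce=cv2.connectedComponentsWithStats(m.astype(np.uint8))
    for i in range(1,k):
        if s[i,4]>80:
            p=W[l==i]; print(n,s[i],p.mean(0).round(),cv2.minAreaRect(p[:,:2].astype(np.float32)))
    g=ok&(h[...,0]>50)&(h[...,0]<85)&(h[...,1]>120)&(W[...,2]>50)&(W[...,2]<110)&(W[...,0]>200);print('green',W[g].mean(0).round() if g.any() else 0,g.sum())
    r=ok&((h[...,0]<6)|(h[...,0]>174))&(h[...,1]>150)&(W[...,2]>50)&(W[...,2]<140)&(W[...,0]>200);print('red',W[r].mean(0).round() if r.any() else 0,r.sum())
c=np.load('side0.npz')
cv2.imwrite('pics/side_crop.png',cv2.resize(c['color'][165:265,245:355],None,fx=6,fy=6,interpolation=cv2.INTER_CUBIC)[:600,:800])
W=cloud(c)
for (u,v) in [(290,225),(285,222),(280,228),(275,225),(300,225)]:print(u,v,W[v,u].round())
E
```

```text
side [104   0  33   5  87] [ 693. 2298.   95.] ((703.4961547851562, 2297.508544921875), (52.497249603271484, 166.73056030273438), 74.02407836914062)
side [ 188    1  449  364 3702] [873. 794.  95.] ((879.5531616210938, 758.1857299804688), (2584.7734375, 386.65814208984375), 85.81072235107422)
side [ 70   2  35   6 110] [ 537. 2333.   96.] ((534.0076293945312, 2331.742431640625), (54.52488327026367, 178.97694396972656), 61.10322952270508)
side [307  19  51  44 599] [1292. 1174.   94.] ((1290.655517578125, 1229.617431640625), (524.9336547851562, 230.27890014648438), 73.55865478515625)
side [269  37  20  15 152] [1125. 1280.   96.] ((1110.3106689453125, 1268.897705078125), (180.35113525390625, 87.39388275146484), 59.66633224487305)
side [ 21 156  53  70 384] [-19. 677.  96.] ((-21.210433959960938, 668.8228149414062), (355.54803466796875, 40.78263854980469), 55.63087463378906)
side [501 170  48  48 272] [1133. -103.   96.] ((1135.5242919921875, -95.57254791259766), (227.59925842285156, 11.784797668457031), 74.26637268066406)
side [ 257  177   75   40 1434] [582. 239.  95.] ((582.44470214
[... 1395 characters left out ...]
3125, 108.90631103515625), (1152.40625, 17.48525047302246), 76.35526275634766)
scene [ 29 170  65  18 276] [1252.  351.   97.] ((1252.7972412109375, 361.0476379394531), (171.5586700439453, 23.474075317382812), 75.21588134765625)
scene [ 207  239   74   44 1923] [584. 239.  95.] ((585.0952758789062, 248.58984375), (125.17591857910156, 163.09768676757812), 16.707162857055664)
scene [500 331  79  39 522] [-20.  54.  96.] ((-15.763370513916016, 40.91249465942383), (136.8568572998047, 61.944889068603516), 19.969327926635742)
green [591.  96.  84.] 73
red [558. 294.  90.] 60
290 225 [528. 185.  48.]
285 222 [512. 185.  66.]
280 228 [489. 172.  64.]
275 225 [483. 190.  64.]
300 225 [550. 167.  50.]
```

View pics/side_crop.png

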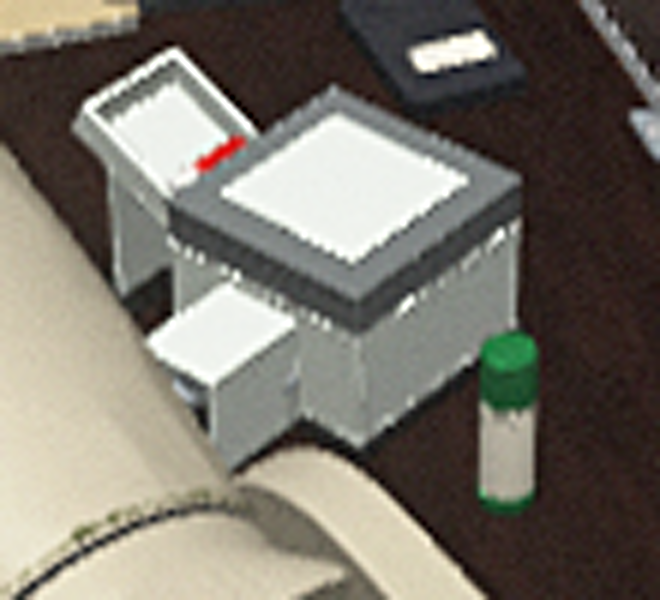

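The crop shows the grey lid with a white panel, the battery (red) in the chute on its left, and the hood at front left. The lever pad is hidden behind the robot arm.

```bash
python3 - <<'E'
import numpy as np,cv2
from h import cloud
for n in ['side','scene']:
    c=np.load(n+'0.npz');W=cloud(c);h=cv2.cvtColor(c['color'],cv2.COLOR_BGR2HSV)
    reg=(abs(W[...,0]-590)<110)&(abs(W[...,1]-220)<110)
    m=reg&(h[...,2]>205)&(h[...,1]<40)&(abs(W[...,2]-96)<6)
    def cast(m,z):
        cn=max(cv2.findContours(m.astype(np.uint8),0,1)[0],key=cv2.contourArea)[:,0].astype(float)
        d=np.c_[(cn[:,0]-c['cx'])/c['fx'],-(cn[:,1]-c['cy'])/c['fy'],-np.ones(len(cn))]@c['pose'][:3,:3].T
        o=c['pose'][:3,3];return (o+d*((z-o[2])/d[:,2])[:,None])[:,:2].astype(np.float32)
    print(n,'white',cv2.minAreaRect(cast(m,97)))
    g=reg&(h[...,2]<200)&(abs(W[...,2]-96)<4.5)
    print(n,'grey',cv2.minAreaRect(cast(g,97)))
    hd=reg|(abs(W[...,0]-490)<60)&(abs(W[...,1]-185)<70)
    hd&=(h[...,2]>180)&(h[...,1]<40)&(abs(W[...,2]-64)<4)&(W[...,0]<540)&(W[...,1]<215)
    if hd.sum()>40: print('hood',hd.sum(),W[hd].mean(0),cv2.minAreaRect(cast(hd,64)))
E
```

```text
side white ((594.4573974609375, 228.6420440673828), (85.17486572265625, 85.29206848144531), 17.357389450073242)
side grey ((584.0757446289062, 243.85244750976562), (125.35511779785156, 172.29421997070312), 17.786178588867188)
hood 174 [506.97630517 196.15203087  63.31935082] ((508.51922607421875, 198.89926147460938), (62.49946212768555, 44.937461853027344), 18.549280166625977)
scene white ((589.974365234375, 231.35845947265625), (83.92415618896484, 83.59994506835938), 17.87902069091797)
scene grey ((585.2562866210938, 233.8177490234375), (124.6292495727539, 122.75856018066406), 17.53214454650879)
```

```bash
python3 - <<'E'
import numpy as np
from h import cloud
c=np.load('scene0.npz');W=cloud(c)
d=np.hypot(W[...,0]-435,W[...,1]-182)
m=(c['z_map']>0)&(W[...,2]>20)&(W[...,0]<480)&(W[...,0]>-100)&(W[...,1]>-150)
P=W[m&(np.hypot(W[...,0],W[...,1])>160)]
for y in range(-100,700,100):
  q=P[(P[:,1]>=y)&(P[:,1]<y+100)]
  if len(q):print(y,len(q),q[:,0].max().round(),q[:,2].max().round())
from rig import arm
a=np.radians(17.6);q=[0,np.cos(a/2),np.sin(a/2),0]
arm.grasp(3)
p=[440,184,360]
j=arm.solve_ik(p,q);print(j,arm.solve_ik([440,184,195],q))
arm.move_pose(p,q)
import cv2
o=arm.get_obs();c=arm.camera('wrist');print(o['tcp_pos'],o['eef_rot'],o['contact_force'],o['time_s'],o['width'],c['fx'],c['cx'],c['cy'],c['T_tool_cam'])
np.savez('w1.npz',tcp=o['tcp_pos'],rot=o['eef_rot'],**c);cv2.imwrite('pics/w1.png',c['color'])
c=arm.camera('side');np.savez('side1.npz',**c);cv2.imwrite('pics/side1.png',c['color'])
E
```

```text
-100 9919 298.0 654.0
0 7461 286.0 445.0
100 310 278.0 231.0
600 89 -94.0 663.0
[ 1.49742942e-01  2.49571756e-01  1.70424182e+00 -4.44089210e-16
  1.18777907e+00  1.41336132e+00] [ 1.49742942e-01  4.99631948e-01  1.86060526e+00 -4.44089210e-16
  7.81355442e-01  1.41336132e+00]
[440.27198009 183.50325874 360.02315573] [4.74634284e-05 9.88296578e-01 1.52544645e-01 5.94390565e-05] [ 0.52271714 -0.02977705 -0.4510706 ] 3.9833 0.9094035630813149 371.64829954431775 318.1549805040407 238.39522108807938 [[-2.56645245e-04  9.58203734e-01  2.86086593e-01  7.33785442e+01]
 [ 9.99999851e-01  1.08300058e-04  5.34354601e-04  9.48949869e-01]
 [ 4.81037380e-04  2.86086687e-01 -9.58203619e-01  1.99855192e+01]
 [ 0.00000000e+00  0.00000000e+00  0.00000000e+00  1.00000000e+00]]
```

View pics/w1.png

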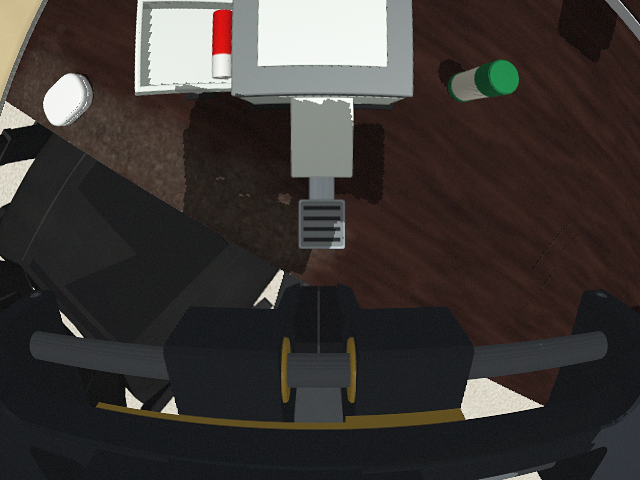

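View pics/side1.png

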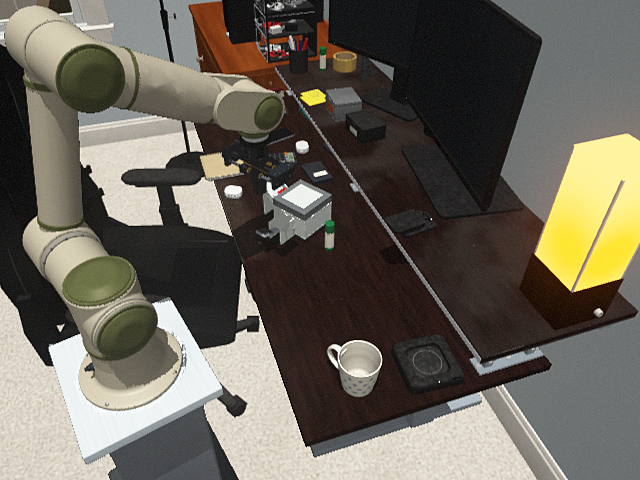

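The wrist picture shows the lever's ribbed pad at about (322,224), the hood at (322,138) and the fingertips at (318,290). The battery is at (222,45), the earbud case at (67,98) and the glue stick at (485,80). The chair is at lower left, so I'll check its height.

```bash
cat >> h.py <<'E'
from scipy.spatial.transform import Rotation as R
def wrays(c,u,v):
    x=(u-c['cx'])/c['fx'];y=(v-c['cy'])/c['fy'];r=np.hypot(x,y)+1e-9
    d=np.stack([np.sin(r)*x/r,-np.sin(r)*y/r,-np.cos(r)],-1)
    q=c['rot'];Rw=R.from_quat([q[1],q[2],q[3],q[0]]).as_matrix();T=c['T_tool_cam']
    return d, Rw@T[:3,:3], c['tcp']+Rw@T[:3,3]
def wcast(c,u,v,z):
    d,M,o=wrays(c,np.float64(u),np.float64(v));w=d@M.T
    return o+w*((z-o[2])/w[...,2])[...,None]
E
python3 - <<'E'
import numpy as np
from h import *
c=np.load('w1.npz');a=np.radians(17.6);ex=np.array([np.cos(a),np.sin(a)]);ey=np.array([-ex[1],ex[0]])
print('pad',wcast(c,[322,300,345,299,345],[224,200,200,248,248],67).round(1))
print('lidfront',wcast(c,[233,412],[96,96],90).round(1))
print('white',wcast(c,[260,387],[66,66],97).round(1))
print('hood front',wcast(c,[291,353],[177,177],64).round(1))
v,u=np.mgrid[:480,:640];d,M,o=wrays(c,u,v);z=c['z_map'];s=z/-d[...,2]
W=o+(d*s[...,None])@M.T
for p in [(322,224),(290,225),(60,220),(130,300),(230,270),(67,98),(322,150),(20,140)]:print(p,W[p[1],p[0]].round(1))
pad=W[205:245,305:342].reshape(-1,3);print('padcloud',np.median(pad,0))
m=(z>0)&(v<270)&(W[...,0]<430)&(W[...,2]>-60)
print('chair max',W[m][:,2].max() if m.any() else None, W[m][W[m][:,2].argmax()] if m.any() else None)
E
```

```text
pad [[444.5 180.9  67. ]
 [457.2 202.2  67. ]
 [467.4 170.2  67. ]
 [420.9 192.1  67. ]
 [431.7 158.1  67. ]]
lidfront [[517.2 266.8  90. ]
 [553.7 152.2  90. ]]
white [[540.8 253.7  97. ]
 [565.9 175.5  97. ]]
hood front [[471.4 213.7  64. ]
 [485.4 169.6  64. ]]
(322, 224) [444.4 180.9  66.4]
(290, 225) [418.3 203.7   0. ]
(60, 220) [ 228.6  640.7 -245. ]
(130, 300) [ 116.5  460.5 -245.7]
(230, 270) [ 243.2  280.3 -246.7]
(67, 98) [483.4 454.2  24.7]
(322, 150) [497.6 197.8  64.8]
(20, 140) [ 364.1  761.5 -228.9]
padcloud [444.51038265 180.18840797  67.21785524]
chair max 72.86578867535854 [428.17443734 186.04438718  72.86578868]
```

```bash
python3 - <<'E'
import numpy as np,cv2
from rig import arm
a=np.radians(17.6);q=[0,np.cos(a/2),np.sin(a/2),0];ex=np.array([np.cos(a),np.sin(a)])
P=np.array([444.5,180.8])-1.5*ex
arm.line_to([*P,245],q,v=120)
f0=arm.get_obs()['contact_force'];print(f0)
arm.line_to([*(P-1*ex),225],v=18);print(225,arm.get_obs()['contact_force']-f0)
arm.line_to([*(P-3*ex),206],v=18);print(206,arm.get_obs()['contact_force']-f0)
z=206
while z>194:
    z-=1;arm.line_to([*(P-3*ex),z],v=15);o=arm.get_obs();f=o['contact_force']-f0;print(z,o['tcp_pos'][2].round(1),f.round(1))
    if f[2]>9: break
arm.wait(0.3)
o=arm.get_obs();c=arm.camera('wrist');print(o['time_s'],o['tcp_pos'])
cv2.imwrite('pics/w2.png',c['color']);np.savez('w2.npz',tcp=o['tcp_pos'],rot=o['eef_rot'],**c)
E
```

```text
[ 1.13056548 -0.18280868  0.30877366]
225 [-3.51003073 -0.28014187  2.05661789]
206 [-1.87932493 -1.45725749  2.06823513]
205 205.0 [-2.3  0.1  2.3]
204 204.0 [-2.1  0.7  2.2]
203 202.9 [-2.4  0.1  1.7]
202 201.9 [-2.6 -0.2  1.7]
201 200.9 [-2.3 -0.5  2. ]
200 200.0 [-2.6 -0.1  4.2]
199 199.5 [-5.3 -1.7 10.1]
9.7083 [440.21195843 179.43616682 199.46187187]
```

View pics/w2.png

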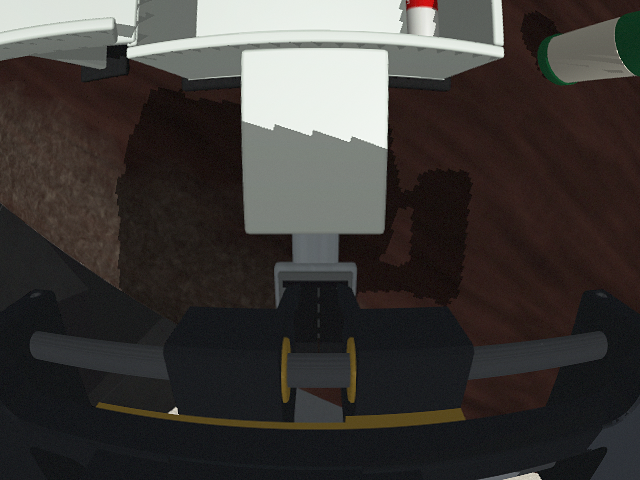

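The lid is up, the lever is on its stop under the fingertips, and the battery lies in the box at (420,20). I'll hold briefly, then ease up.

```bash
python3 - <<'E'
import numpy as np,cv2
from rig import arm
a=np.radians(17.6);ex=np.array([np.cos(a),np.sin(a)])
P=np.array([444.5,180.8])-1.5*ex
arm.wait(0.8)
arm.line_to([*(P-3*ex),206],v=6)
arm.line_to([*(P-1*ex),225],v=6)
print(arm.get_obs()['contact_force'])
arm.line_to([*P,244],v=6)
arm.line_to([*P,300],v=60)
arm.line_to([*P,360],v=120)
arm.wait(0.3)
o=arm.get_obs();c=arm.camera('wrist');print(o['time_s'],o['tcp_pos'],o['contact_force'])
cv2.imwrite('pics/w3.png',c['color'])
E
```

```text
[ 3.06554555 -0.11113621  2.31148435]
20.5667 [443.0731245  180.31271002 359.54532135] [0.25447487 0.06037767 0.45389712]
```

View pics/w3.png

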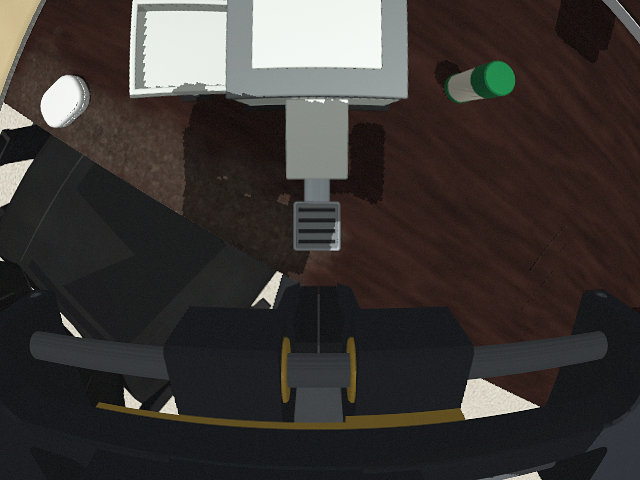

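The chute is empty, the lid is shut at (317,50), the lever pad is back up at (317,226), and the arm is clear.

```bash
python3 -c "
from rig import arm
print(arm.sign_off())"
```

```text
the job is handed in; nothing more can be done
None
```

I pressed the lever to its stop, the battery rolled into the box, the lid was eased shut and the arm moved clear; the job is handed in at about 21 s (no verdict was returned).

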